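# Set the register slide against the yellow repeat stop

## Task

Set the printing table's register slide for the next repeat: with the fingertips gently press down the blue brake pad in the middle of the slide to free it, keep it pressed while you push the slide along its rail until it rests against the repeat stop with the yellow knob (not the grey one), then let the pad spring back up so that the brake grips again, and take the hand away. Do not drag the slide while its brake is on or ram it into the stop. Pick nothing up, and leave the printing block, colour jar, maul and brush where they are.

Things in the scene. Friction and masses are not known exactly. Their poses are not given: they have to be found in the camera images.
- rail: Fixed aluminium register rail with a slot along its top, 480 mm long, 40 mm wide, top at 30 mm above the table, on two steel feet at its ends. Origin: middle of its length and width, at table height. Its y axis runs along the rail, its x axis points across it to the side where the printed paper layout sheet lies (the sheet is 1 mm thick). Place and yaw vary.
- slide (a joint): Position of the grey register slide along the rail (m): 0 with the slide's middle at the rail's middle, growing along the rail's +y; travel -0.135 to 0.135. With the brake on it takes about 15 to 22 N to drag it (which must not be done); freed, about 1.5 N. It cannot be lifted off.
- slide_mid (a point): Middle of the slide, level with its shoulders' tops, 54 mm above the table. The slide is a saddle 96 mm along the rail, 60 mm wide, with a 22 mm long shoulder at each end; the 52 mm gap between them, open to both sides, holds the blue pad, so a fingertip on the pad can also push against a shoulder. A steel register arm, under 26 mm high, reaches 114 mm to the rail's +x.
- pad (a joint): How far the blue brake pad is pressed down (m): about 0 at rest (brake on), 0.006 fully down. A spring pushes it up: about 7 N to start it moving, about 10 N fully down. The brake is quite free from about 0.002 and grips again by itself when the pad is let up. For this job it should be well down, 0.003 or more.
- pad_top (a point): Centre of the top face of the blue ribbed brake pad, in the middle of the slide; the pad is 44 mm along the rail by 40 mm across. At rest the point is 48 mm above the table (6 mm below the shoulders' tops), fully pressed 42 mm. It travels with the slide.
- stop_yellow: The marked repeat stop: a dark steel block with a yellow clamp knob and yellow marks on top, clamped on the rail (it does not move). 24 mm long along the rail, 58 mm wide, block top at 51 mm, knob (25 mm diameter) top at 68 mm above the table. Origin: its centre, at table height. Its axes are parallel to the rail's. It may be at either end of the slide. When the slide rests against it, the slide's middle is 60 mm from this origin.
- stop_grey: The other repeat stop, on the other side of the slide: the same size and shape, with grey knob and marks. Not the one wanted.
- block_mid (a point): Loose carved wooden printing block, dark face up, 90 x 130 x 42 mm (relief to 45 mm); the point is its centre, 21 mm up. A bystander.
- jar_mid (a point): Loose jar of indigo colour with a white lid, 60 mm diameter, 75 mm high; the point is its centre. A bystander.
- maul_mid (a point): Loose wooden maul standing on its round dark head (74 mm diameter), handle up, 172 mm high; the point is half-way up. A bystander.
- brush_grip (a point): Loose brush lying flat near one end of the rail; the point is on its handle. A bystander.

How it is judged (in metres and radians):
On the way, in this order (a step that is already met when the one before it is completed fails the run):
1. the brake pad is pressed down and the slide freed, away from the stop (value of joint pad above 0.0025 m and not (horizontal distance between pad_top and stop_yellow below 0.0625 m)), for 0.1 s.
2. the slide has been pushed up against the yellow stop (horizontal distance between pad_top and stop_yellow below 0.0625 m), for 0.1 s.
At the end, for the whole second after the job is handed in: The slide stands at rest against the yellow stop (gap under 2.5 mm), its pad is up again (under 0.8 mm down) so that the brake grips, and block, jar, maul and brush are within 12 mm of where they were (horizontal distance between pad_top and stop_yellow below 0.0625 m and value of joint pad below 0.0008 m and velocity of joint slide between -0.002 and 0.002 m/s and not (distance of any of block_mid, jar_mid, maul_mid, brush_grip from where it was at the start of the episode above 0.012 m)); the robot touches nothing.
It fails at once if the slide is dragged along (faster than 8 mm/s) with its brake on (value of joint pad below 0.0006 m and (velocity of joint slide above 0.008 m/s or velocity of joint slide below -0.008 m/s)).
It fails at once if the fingers press or squeeze the slide or rail with more than 45 N (contact force between the fingers and rail above 45 N).
It fails at once if the slide is rammed into the stop with more than 50 N (contact force between rail and stop_yellow above 50 N).
It fails at once if a bystander is picked up or moved by more than 12 mm (distance of any of block_mid, jar_mid, maul_mid, brush_grip from where it was at the start of the episode above 0.012 m).
It also fails if it takes over 32 s, if anything falls off the work surface, if the arm or the gripper's body presses on something with over 40 N, if the wrist force passes 120 N, or if a joint passes its speed limit or range.

## Robot

A 6-joint arm with a two-finger parallel gripper is mounted at the origin on the work surface. World frame = base frame: x ahead of the robot, y to its left, z up, the work surface at z = 0. Lengths are in mm, angles in rad, forces in N, time in s.
With the tool pointing down it reaches from about 400 to 925 mm from the base axis. Payload 12.5 kg.
Tool frame: the origin (TCP) lies where the fingers leave the gripper's body, on its centre line; the fingertips stand 78 mm ahead of it and the grasp point (between the pads) lies 59 mm ahead of it (env.nose_length is the distance from the TCP to the fingertips, in mm); z points along the fingers, y is the line along which they close (so a half turn about z gives the same grasp; the last joint's range is limited). The gripper opens to 95 mm and grips with 3 to 60 N. Pads are 20 mm wide; open, the fingers measure 119 mm over their backs; the gripper's body (75 mm by 180 mm) begins 59 mm behind the grasp point.
Start: joints at [-1.212, 0.491, 1.559, -0, 1.092, -0.106], TCP at [280.174, -558.695, 292.261] pointing down, gripper open.
Joint ranges: [-3.1, 3.1], [-0.84, 2.19], [0.05, 2.79], [-1.13, 4.28], [0.06, 2.93], [-2.69, 2.69]. Speed limits (rad/s): [2.22, 2.22, 2.79, 3.14, 3.14, 3.14].

## Interface

Orientations are given as [roll, pitch, yaw] about the fixed x, y, z axes, in that order (R = Rz(yaw) Ry(pitch) Rx(roll)).
In Python, from cell import env gives the robot as it stands. The module is installed in compiled form; this text tells all that it offers.
- The arm moves only by the tool send_rows, never from a script. Its argument "series" is text: rows parted by semicolons, each of 6 numbers parted by spaces: the shift along the tool's x, y, z as a fraction of full scale, then the turn, a rotation vector about the tool's x, y, z as a fraction of full scale. A call has 1 to 5 rows; each row shifts and turns the commanded pose from where the row before left it, along the tool's axes as they then stand; what a row does not reach is not made up. Full scale, the value 1, is 60 mm for a shift and 10 degrees for a turn. A row lasts 1/8 s, in which the tool goes at most 62.5 mm and 10.7 degrees, less where a joint would pass 70% of its speed; a pose out of reach is approached as far as the arm can. A call with a number of a shift or a turn outside -1 to 1 is refused whole. A call with a gripper value outside its range is refused whole. "fingers" is the opening, from 0 (shut) to 1 (fully open), set as the call begins (left out, the last holds). The fingers move at their own pace and stop on an object; the grip force is fixed at half the most. Time passes only in rows, so rows that do not move let the fingers close. It gives the time, the measured TCP pose, the force, the opening and the grip force at its end, in the units of the state.
- env.state(): the state, without advancing time (a new reading comes with each control period).
- env.read_camera(name): name is "scene" or "side" or "wrist"; returns a dict with "color" (400x640x3 uint8, red, green, blue), "z_map" (400x640 float32, mm along the optical axis (not along the pixel's ray), 0 where there is no reading), "fovy" (degrees; the focal length in pixels is half the picture's height over the tangent of half this angle, whatever the lens; pixels are square), "cx", "cy" (the principal point, pixels), "R" (3x3) and "t" (3): a world point X has camera coordinates R X + t. Camera axes: x right, y down, z forward; pixel columns grow to the right and rows downward; lengths in mm; the calibration is good to about 2 mm. A picture is of the moment at which its call begins.
- env.job_done(): hands the job in; it is judged then, once.
The state is a dict: "t": time; "joints": joint angles; "qvel": joint speeds; "tau": joint torques, N m; "eef_pos": TCP position; "tcp_rot": TCP orientation; "ft_force": force on the tool from outside, world axes, zero at the start; "moment": the same for the moment, N m; "opening": opening from 0.0 (shut) to 1.0 (fully open); "grip_force": force on a finger pad.
Only numpy, scipy, OpenCV 4.12 (cv2) and the standard library are available. Lean on these libraries where they do the work, as an engineer would, in place of code of your own. Each camera call takes 0.05 s, during which the arm holds its last target. There are 200 camera calls.

## Working session

There is one attempt and no reset: what is moved stays moved. The work goes in short steps, Python scripts to look and compute and a tool call to move; the robot and the scene stay as the last step left them, time stands still between calls to the robot, and variables do not carry over. Pictures are saved under pics/ and viewed, at most 10 in all, crops included, and the job is handed in when it is done.

Besides the shell and the picture viewer there is one more tool, called after "Request:" by a JSON object that holds its "fn" and its "kwargs". send_rows: Moves the arm, as the interface text tells. Shift numbers are shares of 60 mm and turn numbers shares of 10 degrees, none past 1 either way. Its arguments: {"type":"object","properties":{"series":{"type":"string"},"fingers":{"type":"number"}},"required":["series"]}

```bash
mkdir -p pics
python3 - <<'E'
from cell import env
import cv2,numpy as np
s=env.state();print(s['t'],s['eef_pos'],s['tcp_rot'],s['opening'],env.nose_length)
for n in['scene','side']:
    d=env.read_camera(n);cv2.imwrite(f'pics/{n}0.png',d['color'][:,:,::-1]);np.savez(f'{n}0.npz',**d)
    print(n,d['fovy'],d['cx'],d['cy'],-d['R'].T@d['t'])
E
```

```text
0.0 [ 280.10205562 -558.55227345  291.66551778] [-3.14052094e+00 -1.22780967e-04  4.64752670e-01] 1.0026603743183808 77.60000000000001
scene 43.7005761080136 322.91114933649675 200.32208297916847 [1207.07847811  956.91408628  845.47901141]
side 42.768453504134726 318.6608767377954 200.61710618557882 [-77.54477374 857.84428697 863.85849155]
```

View pics/scene0.png

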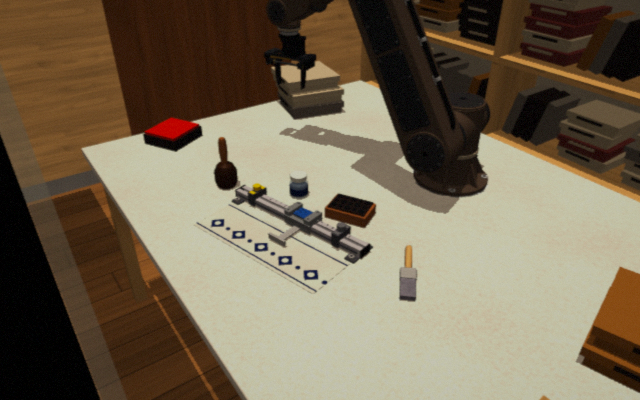

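View pics/side0.png

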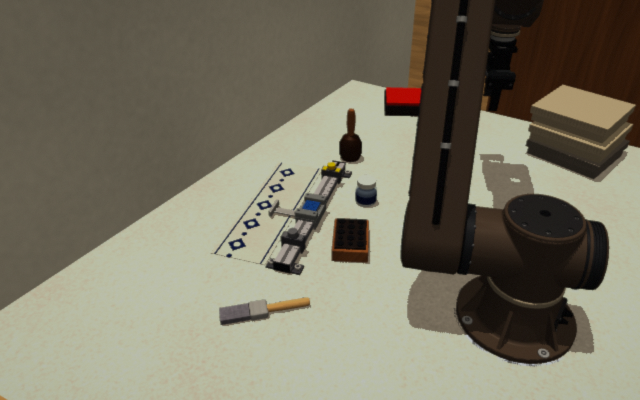

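The scene view shows the yellow knob near (257,188), the blue pad near (303,212) and the grey stop near (342,232). The side view has the same order: yellow (333,168), pad (312,208), grey (293,237).

```bash
cat > h.py <<'E'
import numpy as np,cv2
def ray(d,u,v,z):
    f=200/np.tan(np.radians(d['fovy'])/2)
    w=d['R'].T@np.array([(u-d['cx'])/f,(v-d['cy'])/f,1]);c=-d['R'].T@d['t']
    return c+w*(z-c[2])/w[2]
def cloud(d):
    f=200/np.tan(np.radians(d['fovy'])/2);Z=d['z_map'];v,u=np.mgrid[:400,:640]
    P=np.stack([(u-d['cx'])/f*Z,(v-d['cy'])/f*Z,Z],-1)-d['t']
    return P@d['R']
def masks(d):
    h=cv2.cvtColor(d['color'],cv2.COLOR_RGB2HSV)
    return {'blue':cv2.inRange(h,(100,150,90),(125,255,255)),'yel':cv2.inRange(h,(22,170,110),(33,255,255))}
def blobs(m,amin=15):
    n,l,s,c=cv2.connectedComponentsWithStats(m)
    return [(c[i],s[i,4],l==i) for i in range(1,n) if s[i,4]>=amin]
E
python3 - <<'E'
from h import *
for n in['scene','side']:
    d=dict(np.load(n+'0.npz'));C=cloud(d)
    for k,m in masks(d).items():
        for c,a,l in blobs(m): print(n,k,c.round(1),a,'ray',ray(d,*c,48 if k=='blue' else 60).round(1),'cloud',np.median(C[l],0).round(1))
    # rail top points: cloud 22..36 mm within region
    pts=C[(C[...,2]>27)&(C[...,2]<58)&(d['z_map']>0)];
    pts=pts[(pts[:,0]>400)&(pts[:,0]<900)&(pts[:,1]>-150)&(pts[:,1]<450)]
    print(len(pts),pts.min(0),pts.max(0))
    np.save(n+'pts.npy',pts)
E
```

```text
scene blue [302.1 212.4] 100 ray [567.6 -48.8  48. ] cloud [569.5 -44.9  50.2]
scene yel [257.8 185.9] 38 ray [ 608.7 -234.    60. ] cloud [ 615.8 -225.4   69.6]
scene yel [252. 192.] 15 ray [ 640.4 -212.6   60. ] cloud [ 636.  -220.3   55.3]
2077 [ 400.26822874 -149.88192432   27.00220198] [684.59415146 171.5888693   57.98525732]
side blue [310.8 205.1] 119 ray [569.3 -46.5  48. ] cloud [568.1 -45.8  49. ]
side yel [328.8 165.4] 45 ray [ 627.6 -226.3   60. ] cloud [ 620.9 -219.3   67.6]
side yel [337.3 169.5] 16 ray [ 594.  -220.4   60. ] cloud [ 599.5 -231.9   52.5]
2325 [ 400.02075815 -149.92092152   27.03488198] [680.86196268 174.56285549  57.89503938]
```

Run:
```python
from h import *
a=[]
for n in['scene','side']:
    d=dict(np.load(n+'0.npz'));C=cloud(d);x,y,z=C[...,0],C[...,1],C[...,2]
    ok=(d['z_map']>0)&(x>400)&(x<800)&(y>-450)&(y<250)
    m=ok&(z>62)&(z<250)
    for c,k,l in blobs(m.astype(np.uint8),12):
        print(n,'tall',c.round(),k,np.median(C[l],0).round(),'lo',C[l].min(0).round(),'hi',C[l].max(0).round())
    # slide+stop tops (45..58) near line pad->yellow for rail axis
    p0=np.array([569,-46]);u=np.array([48,-176])/182.4;q=C[...,:2]-p0
    al=q@u;ac=q@np.array([-u[1],u[0]])
    for lo,hi in((27,33),(52,57)):
        m=ok&(z>lo)&(z<hi)&(abs(ac)<35)&(al>-300)&(al<250)
        P=C[m][:,:2].astype(np.float32);vx,vy,x0,y0=cv2.fitLine(P,cv2.DIST_HUBER,0,.01,.01).ravel()
        print(n,lo,len(P),'angle',np.degrees(np.arctan2(vy,vx)).round(2),x0,y0,'al',np.percentile(al[m],[0,2,50,98,100]).round())
```

```text
scene tall [223. 159.] 420 [ 653. -375.   88.] lo [ 616. -407.   62.] hi [ 685. -352.  176.]
scene tall [298. 176.] 173 [ 490. -193.   76.] lo [ 456. -223.   62.] hi [ 512. -169.   82.]
scene tall [256. 186.] 47 [ 621. -224.   69.] lo [ 607. -239.   62.] hi [ 631. -210.   72.]
scene tall [340. 225.] 59 [536.  88.  69.] lo [520.  74.  62.] hi [545. 101.  74.]
scene 27 644 angle -74.46 568.74646 -17.721886 al [-224. -220.  -65.  240.  250.]
scene 52 280 angle -75.56 574.10345 -37.713055 al [-151. -149.  -27.  191.  200.]
side tall [350. 131.] 419 [ 642. -373.   87.] lo [ 613. -403.   62.] hi [ 678. -347.  176.]
side tall [331. 165.] 46 [ 617. -221.   68.] lo [ 606. -239.   62.] hi [ 630. -210.   75.]
side tall [366. 181.] 229 [ 482. -191.   75.] lo [ 457. -225.   62.] hi [ 512. -169.   80.]
side tall [292. 231.] 67 [530.  91.  69.] lo [520.  76.  63.] hi [545. 102.  73.]
side 27 654 angle -74.84 554.7603 -10.450474 al [-225. -222.  -81.  187.  249.]
side 52 331 angle -73.39 567.09344 -45.036247 al [-152. -151.  -31.  190.  194.]
```

Request:
{"fn": "send_rows", "kwargs": {"series": "0 0 0 0 0 0.565; 0 0 0 0 0 0.565; 0.69 -0.7 0 0 0 0; 0.69 -0.7 0 0 0 0; 0.69 -0.7 0 0 0 0", "fingers": 0}}

```text
t: 0.72
eef_pos: [367.1, -402.7, 292.0]
tcp_rot: [-3.141, 0.0, 0.267]
ft_force: [0.2, -0.8, 0.3]
opening: 0.533
grip_force: 0.0
```

Request:
{"fn": "send_rows", "kwargs": {"series": "0.69 -0.7 0 0 0 0; 0.69 -0.7 0 0 0 0; 0.69 -0.7 0 0 0 0; 0.69 -0.7 0.1 0 0 0; 0.69 -0.7 0.1 0 0 0"}}

```text
t: 1.35
eef_pos: [511.4, -145.3, 280.1]
tcp_rot: [3.141, -0.0, 0.267]
ft_force: [1.5, -0.5, -0.2]
opening: 0.025
grip_force: 0.0
```

Request:
{"fn": "send_rows", "kwargs": {"series": "0.69 -0.7 0.2 0 0 0; 0.4 -0.4 0.2 0 0 0; 0 0 0 0 0 0; 0 0 0 0 0 0"}}

```text
t: 1.85
eef_pos: [556.1, -66.6, 256.2]
tcp_rot: [3.142, 0.0, 0.268]
ft_force: [-0.1, -0.0, -0.2]
opening: 0.01
grip_force: 0.0
```

Run:
```python
from cell import env
from h import *
s=env.state();print(s['t'],s['eef_pos'],s['tcp_rot'],s['opening'],s['ft_force'])
d=env.read_camera('wrist');cv2.imwrite('pics/w1.png',d['color'][:,:,::-1]);np.savez('w1.npz',**d)
C=cloud(d)
for k,m in masks(d).items():
    for c,a,l in blobs(m,60): print(k,c.round(1),a,'ray',ray(d,*c,48 if k=='blue' else 68).round(1),'cloud',np.median(C[l],0).round(1))
```

```text
1.85 [556.12695248 -66.5983114  256.24432133] [3.14151267e+00 3.65990434e-04 2.67714333e-01] 0.010404933090160162 [-0.13529308 -0.00219976 -0.22437071]
blue [306.  168.1] 2148 ray [568.2 -46.6  48. ] cloud [568.1 -46.8  47.2]
yel [526.1 146.7] 317 ray [ 634.9 -212.4   68. ] cloud [ 635.8 -222.    51.3]
yel [529.3 179.3] 878 ray [ 610.9 -225.5   68. ] cloud [ 611.9 -228.8   66.8]
```

View pics/w1.png

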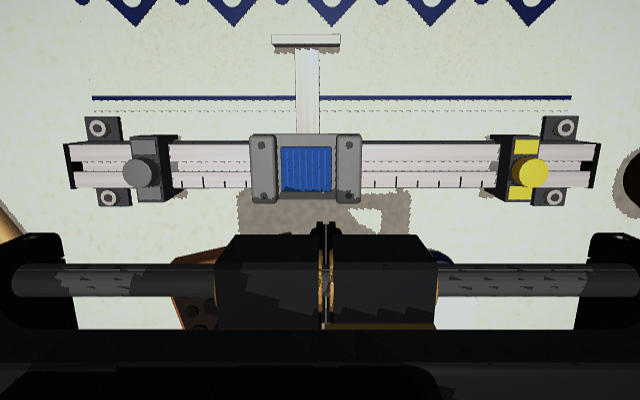

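The wrist view shows the slide's pad at (306,168) and the yellow stop at (529,170) to the right, along tool +y. The fingers are shut. Next I move above the pad, 10 mm towards yellow.

Request:
{"fn": "send_rows", "kwargs": {"series": "0.28 -0.1 0.4 0 0 0; 0 0 0.8 0 0 0; 0 0 0.65 0 0 0; 0 0 0.19 0 0 0; 0 0 0 0 0 0"}}

```text
t: 2.52
eef_pos: [571.1, -56.7, 134.3]
tcp_rot: [3.141, 0.0, 0.267]
ft_force: [0.8, -0.2, 0.9]
opening: 0.007
grip_force: 0.0
```

Run:
```python
from cell import env
from h import *
s=env.state();print(s['t'],s['eef_pos'],s['tcp_rot'],s['opening'],s['ft_force'])
d=env.read_camera('wrist');cv2.imwrite('pics/w2.png',d['color'][:,:,::-1])
```

```text
2.525 [571.08048888 -56.70617137 134.26690821] [3.14147994e+00 4.64391025e-05 2.66554754e-01] 0.006817428845943854 [ 0.75409568 -0.15816385  0.9416073 ]
```

View pics/w2.png

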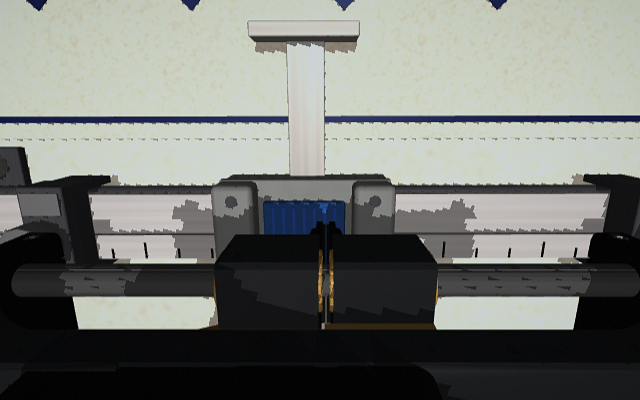

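The fingertips (310–342, 225) are over the yellow-side part of the pad (264–345) and short of the shoulder at about 352. Now press gently.

Request:
{"fn": "send_rows", "kwargs": {"series": "0 0 0.08 0 0 0; 0 0 0.05 0 0 0; 0 0 0.03 0 0 0; 0 0 0.02 0 0 0; 0 0 0 0 0 0"}}

```text
t: 3.2
eef_pos: [571.2, -56.0, 123.6]
tcp_rot: [3.141, -0.001, 0.268]
ft_force: [-2.2, 0.0, 7.0]
opening: 0.004
grip_force: 3.6
```

Request:
{"fn": "send_rows", "kwargs": {"series": "0 0 0.02 0 0 0; 0 0 0.02 0 0 0; 0 0 0.01 0 0 0; 0 0 0 0 0 0; 0 0 0 0 0 0"}}

```text
t: 3.82
eef_pos: [571.2, -56.0, 120.8]
tcp_rot: [3.141, -0.001, 0.268]
ft_force: [-1.0, 0.6, 8.7]
opening: 0.001
grip_force: 4.3
```

Request:
{"fn": "send_rows", "kwargs": {"series": "0 0.02 0 0 0 0; 0 0.03 0 0 0 0; 0 0.04 0 0 0 0; 0 0.05 0 0 0 0; 0 0.05 0 0 0 0"}}

```text
t: 4.45
eef_pos: [574.2, -66.9, 120.8]
tcp_rot: [3.141, -0.001, 0.268]
ft_force: [-2.1, 0.6, 8.1]
opening: 0.004
grip_force: 4.3
```

Run:
```python
from cell import env
from h import *
s=env.state();print(s['eef_pos'],s['ft_force'])
for n in['scene','side']:
    d=env.read_camera(n);m=masks(d)['blue']
    for c,a,l in blobs(m,10): print(n,c.round(1),a,ray(d,*c,44).round(1))
```

```text
[574.19606829 -66.9066776  120.80481265] [-2.06161209  0.59038941  8.13428022]
```

Request:
{"fn": "send_rows", "kwargs": {"series": "0 0.06 0 0 0 0; 0 0.07 0 0 0 0; 0 0.08 0 0 0 0; 0 0.08 0 0 0 0; 0 0.08 0 0 0 0"}}

```text
t: 5.18
eef_pos: [580.1, -88.4, 120.8]
tcp_rot: [3.141, -0.001, 0.268]
ft_force: [-0.8, 1.3, 8.3]
opening: 0.004
grip_force: 4.3
```

Request:
{"fn": "send_rows", "kwargs": {"series": "0 0.08 0 0 0 0; 0 0.08 0 0 0 0; 0 0.08 0 0 0 0; 0 0.07 0 0 0 0; 0 0.06 0 0 0 0"}}

```text
t: 5.8
eef_pos: [586.0, -109.8, 120.8]
tcp_rot: [3.141, -0.001, 0.268]
ft_force: [-1.4, 0.2, 8.7]
opening: 0.005
grip_force: 4.3
```

Request:
{"fn": "send_rows", "kwargs": {"series": "0 0.06 0 0 0 0; 0 0.06 0 0 0 0; 0 0.06 0 0 0 0; 0 0.05 0 0 0 0; 0 0.03 0 0 0 0"}}

```text
t: 6.42
eef_pos: [590.1, -124.9, 120.9]
tcp_rot: [3.141, -0.001, 0.268]
ft_force: [-1.9, 1.1, 8.7]
opening: 0.004
grip_force: 4.3
```

Run:
```python
from cell import env
from h import *
s=env.state();print(s['eef_pos'],s['ft_force'])
d=env.read_camera('wrist');cv2.imwrite('pics/w3.png',d['color'][:,:,::-1])
```

```text
[ 590.12219406 -124.89269465  120.8819249 ] [-1.86955067  1.09918652  8.67416614]
```

View pics/w3.png

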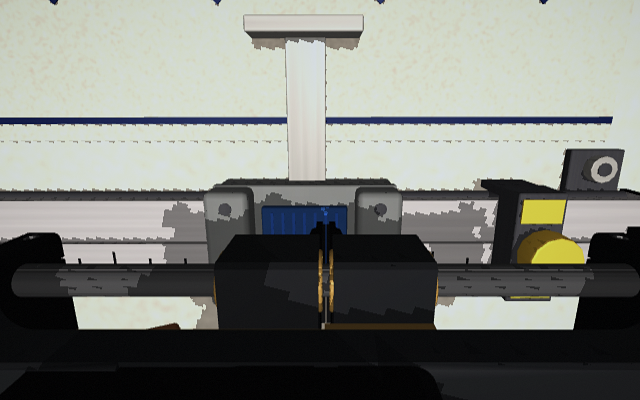

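The slide (205–402) follows the fingers. The yellow stop's near face is at about 520, roughly 55 mm ahead, so I approach, then creep.

Request:
{"fn": "send_rows", "kwargs": {"series": "0 0.06 0 0 0 0; 0 0.08 0 0 0 0; 0 0.08 0 0 0 0; 0 0.08 0 0 0 0; 0 0.08 0 0 0 0"}}

```text
t: 7.1
eef_pos: [596.2, -146.9, 120.9]
tcp_rot: [3.141, -0.001, 0.268]
ft_force: [-1.3, 0.9, 8.7]
opening: -0.001
grip_force: 4.3
```

Request:
{"fn": "send_rows", "kwargs": {"series": "0 0.08 0 0 0 0; 0 0.07 0 0 0 0; 0 0.06 0 0 0 0; 0 0.04 0 0 0 0; 0 0.02 0 0 0 0"}}

```text
t: 7.72
eef_pos: [600.5, -162.5, 120.9]
tcp_rot: [3.141, -0.001, 0.268]
ft_force: [-1.2, 1.0, 8.0]
opening: 0.005
grip_force: 4.3
```

Run:
```python
from cell import env
from h import *
s=env.state();print(s['eef_pos'],s['ft_force'])
d=env.read_camera('wrist');cv2.imwrite('pics/w4.png',d['color'][:,:,::-1])
```

```text
[ 600.49065847 -162.50546142  120.9227059 ] [-1.18913371  1.00692637  7.98285631]
```

View pics/w4.png

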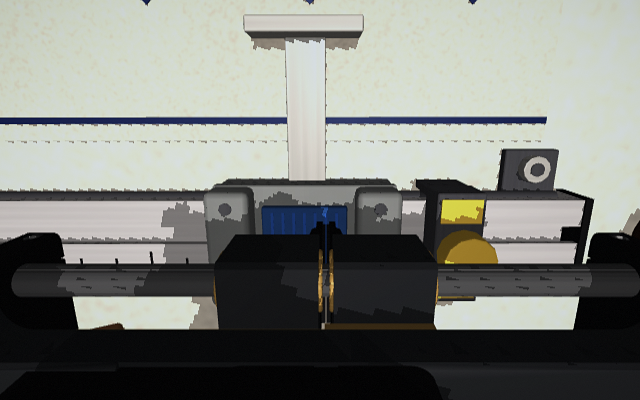

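The slide's leading edge is at 402 and the stop's top edge at about 438, so roughly 15 mm is left. I slow down and watch the force.

Request:
{"fn": "send_rows", "kwargs": {"series": "0 0.03 0 0 0 0; 0 0.04 0 0 0 0; 0 0.04 0 0 0 0; 0 0.03 0 0 0 0; 0 0.02 0 0 0 0"}}

```text
t: 8.4
eef_pos: [603.0, -171.7, 120.9]
tcp_rot: [3.141, -0.001, 0.268]
ft_force: [-1.7, 0.7, 8.5]
opening: 0.006
grip_force: 4.3
```

Request:
{"fn": "send_rows", "kwargs": {"series": "0 0.02 0 0 0 0; 0 0.02 0 0 0 0; 0 0.02 0 0 0 0"}}

```text
t: 8.78
eef_pos: [603.9, -175.1, 120.9]
tcp_rot: [3.141, -0.001, 0.268]
ft_force: [-1.7, 0.8, 8.3]
opening: 0.007
grip_force: 4.3
```

Request:
{"fn": "send_rows", "kwargs": {"series": "0 0.02 0 0 0 0; 0 0.02 0 0 0 0; 0 0.01 0 0 0 0"}}

```text
t: 9.15
eef_pos: [604.8, -178.1, 121.0]
tcp_rot: [3.141, -0.001, 0.268]
ft_force: [-1.1, 1.6, 8.2]
opening: 0.004
grip_force: 4.3
```

Request:
{"fn": "send_rows", "kwargs": {"series": "0 0.01 0 0 0 0; 0 0.01 0 0 0 0; 0 0.01 0 0 0 0"}}

```text
t: 9.52
eef_pos: [605.0, -179.1, 120.8]
tcp_rot: [-3.141, -0.001, 0.267]
ft_force: [-1.6, 6.3, 8.9]
opening: 0.003
grip_force: 4.3
```

Run:
```python
from cell import env
from h import *
s=env.state();print(s['eef_pos'],s['ft_force'])
d=env.read_camera('wrist');cv2.imwrite('pics/w5.png',cv2.resize(d['color'][150:300,330:530,::-1],None,fx=4,fy=4))
```

```text
[ 605.04489982 -179.10931548  120.80936241] [-1.57361223  6.32494317  8.86421899]
```

View pics/w5.png

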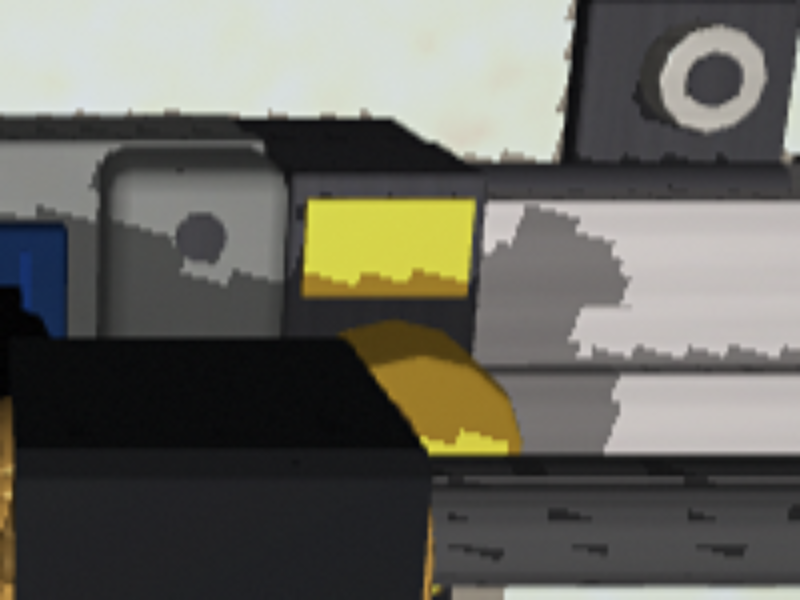

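The slide's shoulder now touches the yellow stop's block (no gap at x≈285 in the crop), and the force along the rail has risen to 6 N. I lift straight up.

Request:
{"fn": "send_rows", "kwargs": {"series": "0 0 0 0 0 0; 0 0 -0.03 0 0 0; 0 0 -0.04 0 0 0; 0 0 -0.05 0 0 0; 0 0 -0.1 0 0 0"}}

```text
t: 10.2
eef_pos: [604.8, -179.8, 133.2]
tcp_rot: [-3.141, 0.001, 0.268]
ft_force: [-0.0, 0.5, 0.4]
opening: 0.003
grip_force: 0.0
```

Request:
{"fn": "send_rows", "kwargs": {"series": "0 0 -0.3 0 0 0; 0 0 -0.7 0 0 0; 0 0 -0.8 0 0 0; 0 0 0 0 0 0; 0 0 0 0 0 0"}}

```text
t: 10.82
eef_pos: [604.6, -179.7, 241.5]
tcp_rot: [3.141, -0.0, 0.268]
ft_force: [-0.6, 0.5, -0.9]
opening: 0.003
grip_force: 0.0
```

Run:
```python
from cell import env
from h import *
s=env.state();print(s['t'],s['eef_pos'],s['ft_force'])
d=env.read_camera('wrist');cv2.imwrite('pics/w6.png',d['color'][:,:,::-1]);C=cloud(d)
for k,m in masks(d).items():
    for c,a,l in blobs(m,60): print(k,c.round(1),a,'ray',ray(d,*c,48 if k=='blue' else 68).round(1),'cloud',np.median(C[l],0).round(1))
```

```text
10.825 [ 604.63910309 -179.68815289  241.46815529] [-0.61499466  0.50934034 -0.89881314]
blue [259.3 116.1] 139 ray [ 650.2 -113.3   48. ] cloud [ 646.9 -103.7    1. ]
blue [312.8 183.7] 1368 ray [ 608.1 -168.6   48. ] cloud [ 609.4 -169.5   47.3]
yel [378.5 203.5] 62 ray [ 610.6 -222.4   68. ] cloud [ 610.1 -222.9   67.1]
```

View pics/w6.png

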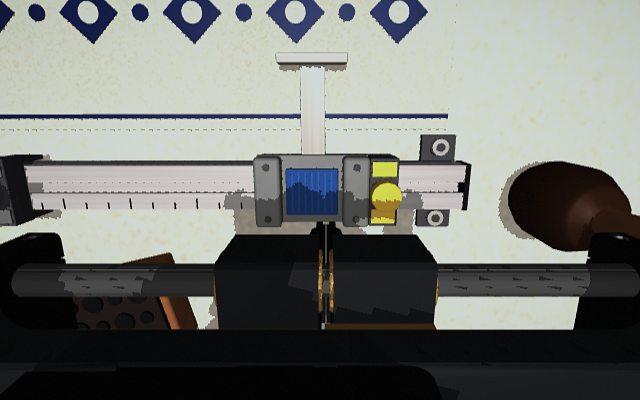

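The slide (254–370) sits flush against the yellow stop. The pad reads 47.3 mm high, about the same as at the start (47.2), so the brake is on. The hand is clear.

```bash
python3 -c "
from cell import env
print(env.job_done())"
```

```text
the job is handed in; nothing more can be done
None
```

I handed the job in: the slide rests against the yellow stop, the pad is back up and the hand is clear; the hand-in returned no verdict.

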